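# Feed the figure bases down the S-shaped track

### The arm

A 6-joint arm with a two-finger parallel gripper is mounted at the origin on the work surface. World frame = base frame: x ahead of the robot, y to its left, z up, the work surface at z = 0. Lengths are in m, angles in rad, forces in N, time in s.
With the tool pointing down it reaches from about 0.4 to 0.825 m from the base axis. Payload 7 kg.
Tool frame: the origin (TCP) lies on the centre line of the jaws, within the pads' length; the fingertips stand 14 mm ahead of it and the grasp point (between the pads) lies 5 mm behind it (r.tcp_to_tips is the distance from the TCP to the fingertips, in m); z points along the fingers, y is the line along which they close (so a half turn about z gives the same grasp; the last joint's range is limited). The gripper opens to 85 mm and grips with 20 to 120 N. Pads are 22 mm wide; open, the fingers measure 114 mm over their backs; the gripper's body (76 mm by 85 mm) begins 54 mm behind the grasp point. The pads swing forward as they close: fully open they stand 13 mm farther back than shut.
Start: joints at [1.422, 0.359, 0.012, 0, -1.224, -0.288], TCP at [0.286, 0.612, 0.245] pointing down, gripper open.
Joint ranges: [-3.07, 3.07], [-1.43, 2.12], [-1.02, 1.25], [-3.03, 1.67], [-3.05, -0], [-3.03, 3.03]. Speed limits (rad/s): [2.39, 2.39, 3.01, 3.14, 3.14, 3.14].

### API

Orientations are given as a rotation vector (axis times angle).
In Python, from workcell import r, optics, ticket gives the robot as it stands.
- The arm moves only by the tool step_arm, never from a script. Its argument "motion" is a list of rows, each a list of 3 entries, a list of its own where there are three numbers: the shift along the tool's x, y, z scaled (see below), then the turn, a rotation vector about the tool's x, y, z scaled (see below), then the opening, from -1 (shut) to 1 (fully open). A call has 1 to 10 rows; each row shifts and turns the commanded pose from where the row before left it, along the tool's axes as they then stand; what a row does not reach is not made up. The controller multiplies each number of a shift by 25 mm and each number of a turn by 5 degrees. A row lasts 1/10 s, in which the tool goes at most 50 mm and 8.59 degrees, less where a joint would pass 70% of its speed; a pose out of reach is approached as far as the arm can. A call with a number of a shift or a turn outside -1 to 1 is refused whole. A call with a gripper value outside its range is refused whole. The fingers move at their own pace and stop on an object; "newtons" is the grip in N (left out, the last holds). Time passes only in rows, so rows that do not move let the fingers close. It gives the time, the measured TCP pose, the force, the opening and the grip force at its end, in the units of the state.
- r.read_state(): the state, without advancing time (a new reading comes with each control period).
- optics.read_camera(name): name is "scene" or "top" or "wrist"; returns the picture (384x512x3 uint8, blue, green, red); there is no depth.
- optics.camera_model(name): a dict with "fx", "fy", "cx", "cy" (pixels), "R" (3x3) and "t" (3): a world point X has camera coordinates R X + t. Camera axes: x right, y down, z forward; pixel columns grow to the right and rows downward; lengths in m; the calibration is good to about 2 mm. The wrist camera is an equidistant fisheye: a pixel r from the principal point sees the ray r / f radians off the axis. A picture is of the moment at which its call begins: read the wrist's pose just before it. camera_model takes no time and is no camera call; for the wrist camera it gives the pose at the moment of the call.
- ticket.finish_job(): hands the job in; it is judged then, once.
Trained networks look in the newest picture that a camera, given by its name, has taken for a name from the list of things; names that differ only in an ending like _2 or _b are one class to them, and where a whole thing is asked for, a point or a joint stands for the part that bears it (a point fixed in the world has none). Each returns a list of dicts, best first, with "p" (0 to 1); they miss things now and then, are a little off and sometimes report something else, mostly with a low value. They report only what shows in the picture. A call takes as long as a camera call. They do not tell look-alikes from the thing itself.
- optics.masks_of(query, camera): "pixels" (384x512 bool, what is visible of it) and "location" ([column, row] in pixels, amid what is visible of it).
The state is a dict: "t": time; "joint_pos": joint angles; "qvel": joint speeds; "joint_efforts": joint torques, N m; "tool_pos": TCP position; "tool_rot": TCP orientation; "wrist_force": force on the tool from outside, world axes, zero at the start; "wrist_torque": the same for the moment, N m; "width": opening from 0.0 (shut) to 1.0 (fully open); "grip_force": force on a finger pad.
Only numpy, scipy, OpenCV 4.12 (cv2) and the standard library are available. Lean on these libraries where they do the work, as an engineer would, in place of code of your own. Each camera call takes 0.05 s, during which the arm holds its last target. There are 200 camera calls.

### The job

On the figure maker's bench three round wooden bases lie spread out in the S-shaped channel of a feed track. Dip closed fingertips into the channel behind the base nearest its open end and follow the channel round both bends, gently pushing the bases ahead of them, until all three sit close together in a row against the stop at the closed end. Only push them: do not lift them or bear hard on them or on the track, and leave the other things on the bench alone.

Things in the scene. Friction and masses are not known exactly. Their poses are not given: they have to be found in the camera images.
- track: feed track fixed to the bench: brown wooden board 180 mm (its x) by 420 mm (its y), 12 mm thick, with an S-shaped open-topped channel 48 mm wide; channel floor 12 mm, wall tops 30 mm above the bench. Origin: centre of the board's underside, on the bench, below the middle of the S; z up; yaw varies.
- entry (a point): point on the channel floor at its open end (no wall there), on the centreline: (-45, -210) mm in the track's frame. From here the channel runs straight along the track's +y to (-45, -78).
- bend1 (a point): centre of the first bend, at floor height: (45, -78) mm in the track's frame. The centreline is an arc of radius 90 mm and 60 degrees about it, from (-45, -78) to (0, 0), where it points 60 degrees from +y towards +x. Waxed wood: the discs slide easily.
- bend2 (a point): centre of the second bend, at floor height: (-45, 78) mm in the track's frame. The centreline is an arc of radius 90 mm and 60 degrees about it, from (0, 0) to (45, 78), from where it runs straight along +y to the stop.
- stop (a point): point on the channel floor, on the centreline, at the inner face of the stop that closes the far end: (45, 190) mm in the track's frame. The stop is as high as the walls.
- disc_a: round white wooden figure base, a flat disc 38 mm across, 16 mm thick, about 20 g, loose, lying flat in the channel. Origin: centre of its underside, on the channel floor. It starts in the straight by the open end, its centre 75 to 125 mm from that end, so the fingers fit in behind it.
- disc_b: round white wooden figure base, a flat disc 38 mm across, 16 mm thick, about 20 g, loose, lying flat in the channel. Origin: centre of its underside, on the channel floor. It starts in the middle of the S, near the track's origin.
- disc_c: round white wooden figure base, a flat disc 38 mm across, 16 mm thick, about 20 g, loose, lying flat in the channel. Origin: centre of its underside, on the channel floor. It starts in the straight by the stop, 75 to 105 mm short of the stop. Discs cannot pass one another: packed, their centres lie at y = 171 (c), 133 (b) and 95 mm (a) in the track's frame.
- figure: bystander: finished painted wooden figure in a pointed cap, 44 mm wide, 116 mm high, standing loose beside the track. Origin: centre of its foot.
- paint_jar: bystander: closed paint jar 48 mm in diameter, 50 mm high, standing loose. Origin: centre of its foot.
- dowel_box: bystander: low open cardboard box 90 x 120 x 35 mm, loose. Origin: centre of its underside.
- brush: bystander: paint brush 170 mm long, lying loose. Origin: centre of its underside, x along its length.
Not all that is in view belongs to the job. Leave any black or yellow look-alike of the disc_b alone.

How it is judged:
At the end, for the whole second after the job is handed in: All three discs lie flat and at rest in the straight by the stop, packed against it: in the track's frame the centre of disc_c is beyond y = 160 mm, disc_b beyond 120 mm and disc_a beyond 82 mm (about 12 mm of slack in the whole row), all between the channel walls (y of disc_a in the frame of track above 0.082 m and x of disc_a in the frame of track between 0.021 and 0.069 m and z of each of disc_a, disc_b, disc_c in the frame of track below 0.016 m and angle between each of disc_a, disc_b, disc_c's own z axis and vertical below 0.1 rad and linear speed of each of disc_a, disc_b, disc_c below 0.01 m/s and y of disc_b in the frame of track above 0.12 m and x of disc_b in the frame of track between 0.021 and 0.069 m and y of disc_c in the frame of track above 0.16 m and x of disc_c in the frame of track between 0.021 and 0.069 m); the robot touches nothing.
It fails at once if a disc is lifted more than 12 mm off the channel floor, or leaves the track (z of any of disc_a, disc_b, disc_c in the frame of track above 0.024 m or z of any of disc_a, disc_b, disc_c in the frame of track below 0.006 m).
It fails at once if the fingers bear on the track with more than 40 N (contact force between the fingers and track above 40 N).
It fails at once if the fingers push a disc with more than 40 N (contact force between the fingers and disc_a above 40 N or contact force between the fingers and disc_b above 40 N or contact force between the fingers and disc_c above 40 N).
It fails at once if a bystander is moved by more than 20 mm (distance of any of figure, paint_jar, dowel_box, brush from where it was at the start of the episode above 0.02 m).
It also fails if it takes over 45 s, if anything falls off the work surface, if the arm or the gripper's body presses on something with over 40 N, if the wrist force passes 120 N, or if a joint passes its speed limit or range.

## Working session

There is one attempt and no reset: what is moved stays moved. The work goes in short steps, Python scripts to look and compute and a tool call to move; the robot and the scene stay as the last step left them, time stands still between calls to the robot, and variables do not carry over. Pictures are saved under pics/ and viewed, at most 10 in all, crops included, and the job is handed in when it is done.

Besides the shell and the picture viewer there is one more tool, called after "Request:" by a JSON object that holds its "name" and its "arguments". step_arm: Moves the arm, as the interface text tells. Its arguments: {"type":"object","properties":{"motion":{"type":"array","items":{"type":"array"}},"newtons":{"type":"number"}},"required":["motion"]}

```bash
mkdir -p pics; ls
python3 - <<'E'
from workcell import r, optics, ticket
import cv2, numpy as np
s=r.read_state(); print(s['t'],s['tool_pos'],s['tool_rot'],s['width'],r.tcp_to_tips)
a=optics.read_camera('top'); b=optics.read_camera('scene')
np.savez('cams.npz',top=a,scene=b)
cv2.imwrite('pics/a.png',np.vstack([a])); cv2.imwrite('pics/b.png',b)
for c in ('top','scene'):
    m=optics.camera_model(c); print(c,{k:np.round(v,4).tolist() for k,v in m.items()})
    for q in ('track','disc_a'):
        for d in optics.masks_of(q,c): print(q,d['p'],d['location'],d['pixels'].sum())
E
```

```text
pics
0.0 [0.2853698  0.61119233 0.24435958] [ 3.06531314e+00 -6.80479737e-01 -3.56072992e-04] 0.9995690732129903 0.014
top {'fx': 359.0688, 'fy': 359.0688, 'cx': 253.5123, 'cy': 194.2591, 'R': [[0.0137, -0.9999, -0.0072], [-0.9958, -0.013, -0.0906], [0.0905, 0.0084, -0.9959]], 't': [-0.0293, 0.5768, 0.9398]}
track 0.81 [248.5, 192.7] 9872
disc_a 0.65 [245.6, 128.6] 179
disc_a 0.49 [282.0, 221.1] 128
disc_a 0.49 [241.5, 195.5] 158
disc_a 0.49 [211.2, 170.0] 126
disc_a 0.44 [231.9, 271.9] 177
scene {'fx': 354.7454, 'fy': 354.7454, 'cx': 248.2716, 'cy': 191.7885, 'R': [[-0.7258, 0.6879, 0.0029], [0.5808, 0.6152, -0.5331], [-0.3685, -0.3853, -0.846]], 't': [0.4262, -0.3008, 1.0923]}
track 0.95 [259.9, 217.6] 10983
disc_a 0.79 [255.0, 202.9] 203
disc_a 0.71 [245.8, 162.5] 172
disc_a 0.55 [259.4, 245.0] 264
disc_a 0.55 [316.6, 167.8] 163
disc_a 0.5 [193.6, 255.3] 223
```

View pics/a.png

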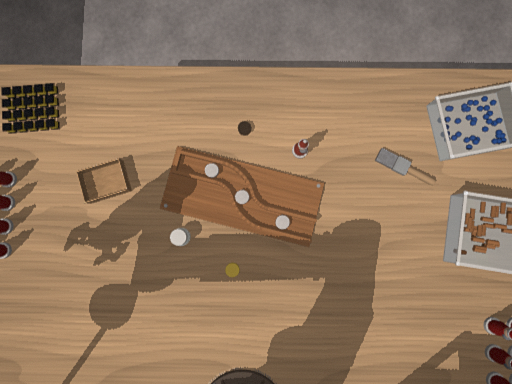

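View pics/b.png

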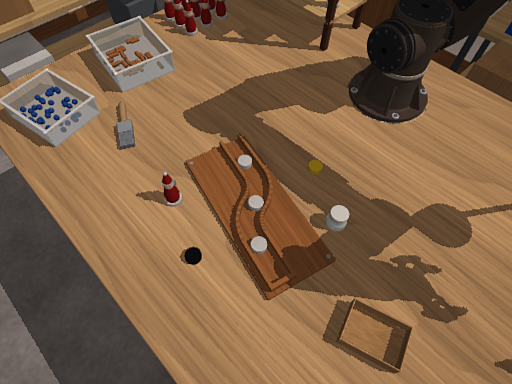

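The top view shows the track's closed end at the left: disc_c (211,170), disc_b (241,196), disc_a (282,221). The black (245,128) and yellow (232,271) look-alikes and the jar lid (179,237) are off the track. Next I'll fit the track pose.

```bash
cat > h.py <<'E'
import numpy as np, cv2
from scipy.optimize import minimize, least_squares
from scipy.spatial.transform import Rotation as Ro
def proj(m,X):
    c=np.atleast_2d(X)@np.array(m['R']).T+m['t']
    return np.c_[m['fx']*c[:,0]/c[:,2]+m['cx'], m['fy']*c[:,1]/c[:,2]+m['cy']]
def plane(m,uv,z):
    d=np.array([(uv[0]-m['cx'])/m['fx'],(uv[1]-m['cy'])/m['fy'],1]); R=np.array(m['R']); o=-R.T@m['t']; d=R.T@d
    return o+d*(z-o[2])/d[2]
def tri(ms,uvs):
    f=lambda X: np.concatenate([proj(m,X)[0]-u for m,u in zip(ms,uvs)])
    return least_squares(f,[.55,0,.02])
def w(p,X):  # track -> world
    X=np.atleast_2d(X); c,s=np.cos(p[2]),np.sin(p[2])
    return np.c_[p[0]+c*X[:,0]-s*X[:,1], p[1]+s*X[:,0]+c*X[:,1], X[:,2]]
def inv(p,X):
    X=np.atleast_2d(X); c,s=np.cos(p[2]),np.sin(p[2]); d=X[:,:2]-p[:2]
    return np.c_[c*d[:,0]+s*d[:,1], -s*d[:,0]+c*d[:,1], X[:,2]]
def line(off=0,z=.03,n=25):  # channel line offset towards +x
    t=np.linspace(0,np.pi/3,n); P=[[-.045+off,-.21]]
    P+=[[.045-(.09-off)*np.cos(a),-.078+(.09-off)*np.sin(a)] for a in t]
    P+=[[-.045+(.09+off)*np.cos(a),.078-(.09+off)*np.sin(a)] for a in t[::-1]]
    P+=[[.045+off,.19]]; P=np.array(P); return np.c_[P,np.full(len(P),z)]
E
python3 - <<'E'
from h import *; from workcell import r,optics
im=np.load('cams.npz'); cs=('top','scene'); M={c:optics.camera_model(c) for c in cs}
T={c:optics.masks_of('track',c)[0]['pixels'] for c in cs}
box=np.array([[sx*.09,sy*.21,z] for sx in(-1,1) for sy in(-1,1) for z in(0,.012)])
wall=np.vstack([np.vstack([line(o)[:1],line(o)[-1:]]) for o in(-.03,.03)])
S=4
def cost(p,cc=cs):
    k=0
    for c in cc:
        h=cv2.convexHull(proj(M[c],w(p,np.vstack([box,wall]))).astype(np.float32))
        a=np.zeros((384*S,512*S),np.uint8); cv2.fillPoly(a,[np.round((h+.5)*S-.5).astype(np.int32)],1)
        t=big[c]; k+=1-(a&t).sum()/(a|t).sum()
    return k
big={c:cv2.resize(T[c].astype(np.uint8),None,fx=S,fy=S,interpolation=cv2.INTER_NEAREST) for c in cs}
p0=[*plane(M['top'],(248.5,192.7),.01)[:2],np.radians(-14)]
for cc in (('top',),('scene',),cs):
    o=minimize(cost,p0,args=(cc,),method='Nelder-Mead',options=dict(initial_simplex=[p0]+[np.add(p0,d) for d in ([.01,0,0],[0,.01,0],[0,0,.05])],xatol=1e-4,fatol=1e-5)); print(cc,o.x,np.degrees(o.x[2]),o.fun)
p=o.x; np.save('p.npy',p)
for n,a,b in (('a',(282,221.1),(245.8,162.5)),('b',(241.5,195.5),(255,202.9)),('c',(211.2,170),(259.4,245))):
    q=tri([M[c] for c in cs],[a,b]); print(n,q.x.round(4),'res',q.fun.round(1),'track mm',(inv(p,q.x)*1e3).round(1))
for q in('figure','paint_jar','dowel_box','brush'):
    for d in optics.masks_of(q,'top')[:2]: print(q,d['p'],d['location'],(inv(p,plane(M['top'],d['location'],.03))*1e3).round(0))
tl=[]
for c,(x,y,ww,hh) in zip(cs,((150,135,190,122),(175,125,170,180))):
    f=4; v=cv2.resize(im[c],None,fx=f,fy=f,interpolation=cv2.INTER_CUBIC)
    for P,col in ((line(-.024),(0,255,0)),(line(.024),(0,255,0)),(line(0,.012),(255,255,0)),(box[[1,3,7,5,1]],(0,0,255))):
        cv2.polylines(v,[np.round((proj(M[c],w(p,P))+.5)*f).astype(np.int32)],False,col,1)
    v=v[y*f:(y+hh)*f,x*f:(x+ww)*f]; cv2.imwrite(f'pics/fit_{c}.png',v if v.shape[0]<600 else cv2.resize(v,None,fx=.8,fy=.8))
E
```

```text
('top',) [ 0.57400439  0.01053326 -0.23814459] -13.6446798781319 0.05748474043633289
('scene',) [ 0.57577863  0.01013666 -0.24002408] -13.752367028510683 0.07156016883909844
('top', 'scene') [ 0.57524165  0.01072576 -0.24033652] -13.770268073773144 0.13447249822668206
a [ 0.5052 -0.0981  0.0171] res [-0.4  0.4 -0.6 -0.1] track mm [[ -42.1 -122.4   17.1]]
b [0.574  0.0103 0.0225] res [ 0.2 -0.1  0.2  0. ] track mm [[-1.1 -0.7 22.5]]
c [0.6426 0.0948 0.0194] res [-0.  0. -0. -0.] track mm [[45.4 97.7 19.4]]
figure 0.57 [295.6, 149.6] [[ 155. -111.   30.]]
paint_jar 0.66 [179.4, 237.8] [[-152.  130.   30.]]
dowel_box 0.92 [101.2, 183.9] [[-67. 373.  30.]]
brush 0.96 [398.4, 166.6] [[ 179. -390.   30.]]
```

View pics/fit_top.png

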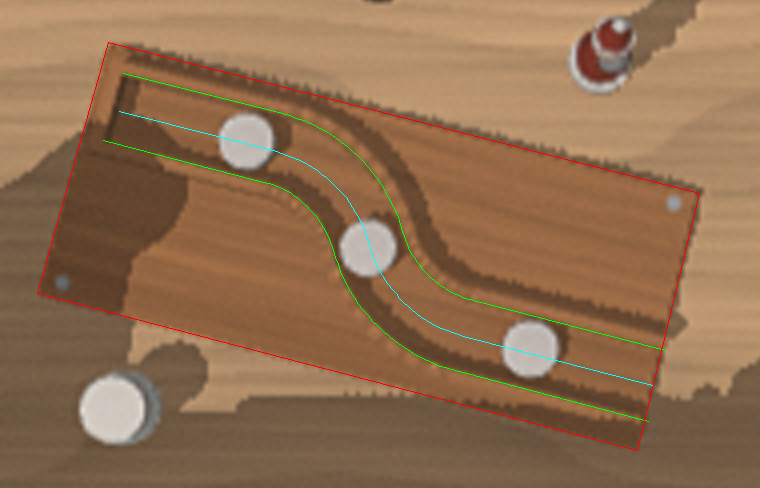

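View pics/fit_scene.png

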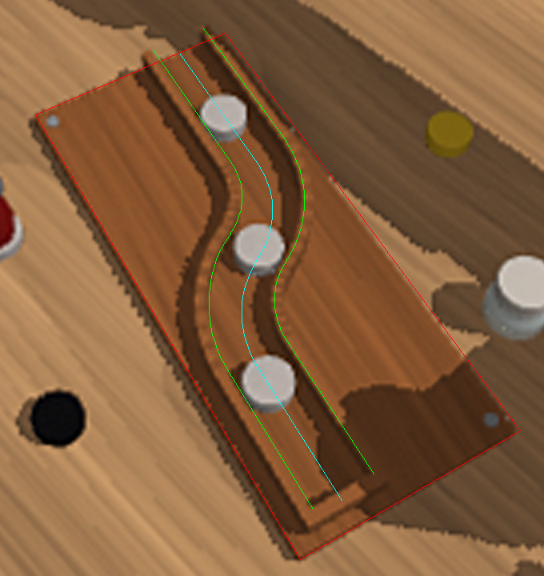

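The fit overlays both pictures well: wall-top lines on the channel edges, and discs on the centreline. Next come the approach numbers.

```bash
cat >> h.py <<'E'
def rel(s,p,goal,z,head):
    """goal: track xy (m) of TCP, z tcp world, head: heading (rad, from track +y towards +x) for tool -y"""
    R0=Ro.from_rotvec(s['tool_rot']); a=p[2]+np.pi/2-head
    f=np.array([np.cos(a),np.sin(a),0]); zz=np.array([0,0,-1.]); R1=Ro.from_matrix(np.c_[np.cross(-f,zz),-f,zz])
    g=w(p,[*goal,z])[0]; return (R0.inv()*R1).as_rotvec(degrees=True), R0.inv().apply(g-s['tool_pos'])*1e3, R1.inv().apply(g-s['tool_pos'])*1e3, R1.as_rotvec()
E
python3 - <<'E'
from h import *; from workcell import r
s=r.read_state();p=np.load('p.npy')
for v in rel(s,p,(-.045,-.172),.10,0): print(v.round(3))
print(w(p,[-.045,-.172,.1]))
E
```

```text
[ 1.0000e-03 -2.0000e-03 -1.1255e+01]
[506.103 599.373 145.334]
[379.386 686.632 145.305]
[ 3.119 -0.377  0.   ]
[[ 0.49059397 -0.14561928  0.1       ]]
```

Request:
{"name": "step_arm", "arguments": {"motion": [[[0, 0, 0], [0, 0, -0.75], -1], [[0, 0, 0], [0, 0, -0.75], -1], [[0, 0, 0], [0, 0, -0.75], -1], [[0.5, 0.9, 0], [0, 0, 0], -1], [[0.5, 0.9, 0], [0, 0, 0], -1], [[0.5, 0.9, 0], [0, 0, 0], -1], [[0.5, 0.9, 0], [0, 0, 0], -1], [[0.5, 0.9, 0], [0, 0, 0], -1], [[0.5, 0.9, 0], [0, 0, 0], -1], [[0.5, 0.9, 0], [0, 0, 0], -1]], "newtons": 30}}

```text
t: 1.6
tool_pos: [0.3332, 0.4368, 0.2455]
tool_rot: [-3.119, 0.376, -0.0]
wrist_force: [-0.0, -0.1, 0.3]
width: 0.0
grip_force: 0.0
```

Request:
{"name": "step_arm", "arguments": {"motion": [[[0.5, 0.9, 0], [0, 0, 0], -1], [[0.5, 0.9, 0], [0, 0, 0], -1], [[0.5, 0.9, 0], [0, 0, 0], -1], [[0.5, 0.9, 0], [0, 0, 0], -1], [[0.5, 0.9, 0], [0, 0, 0], -1], [[0.5, 0.9, 0], [0, 0, 0], -1], [[0.5, 0.9, 0], [0, 0, 0], -1], [[0.5, 0.9, 0], [0, 0, 0], -1], [[0.5, 0.9, 0], [0, 0, 0], -1], [[0.5, 0.9, 0], [0, 0, 0], -1]]}}

```text
t: 2.6
tool_pos: [0.401, 0.1881, 0.2455]
tool_rot: [-3.118, 0.376, -0.001]
wrist_force: [1.5, -0.0, 0.5]
width: 0.003
grip_force: 0.0
```

Request:
{"name": "step_arm", "arguments": {"motion": [[[0.5, 0.9, 0], [0, 0, 0], -1], [[0.5, 0.9, 0], [0, 0, 0], -1], [[0.5, 0.9, 0], [0, 0, 0], -1], [[0.5, 0.9, 0], [0, 0, 0], -1], [[0.5, 0.9, 0], [0, 0, 0], -1], [[0.5, 0.9, 0], [0, 0, 0], -1], [[0.5, 0.9, 0], [0, 0, 0], -1], [[0.5, 0.9, 0], [0, 0, 0], -1], [[0.5, 0.9, 0], [0, 0, 0], -1], [[0.5, 0.9, 0], [0, 0, 0], -1]]}}

```text
t: 3.6
tool_pos: [0.4687, -0.0602, 0.2455]
tool_rot: [-3.119, 0.377, -0.001]
wrist_force: [1.5, 0.9, 1.8]
width: -0.002
grip_force: 0.0
```

```bash
cat > where.py <<'E'
from h import *; from workcell import r
import sys
s=r.read_state();p=np.load('p.npy')
a=[float(v) for v in sys.argv[1:]]
print('t',s['t'],'track mm',(inv(p,s['tool_pos'])*1e3).round(1),'force',np.round(s['wrist_force'],1),'width',round(s['width'],3),'q',np.round(s['joint_pos'],2))
t,m0,m1,_=rel(s,p,(a[0]/1e3,a[1]/1e3),a[2]/1e3,np.radians(a[3])); print('turn deg',t.round(2),'then shift',m1.round(1))
E
python3 where.py -45 -172 100 0
```

```text
t 3.6 track mm [[-86.6 -94.3 245.5]] force [1.5 0.9 1.8] width -0.002 q [ 0.29  0.02 -0.42  0.   -1.13  1.04]
turn deg [-0.01 -0.03 -0.01] then shift [ 41.6  77.7 145.5]
```

Request:
{"name": "step_arm", "arguments": {"motion": [[[0.4, 0.76, 0], [0, 0, 0], -1], [[0.4, 0.76, 0], [0, 0, 0], -1], [[0.4, 0.76, 0.5], [0, 0, 0], -1], [[0.4, 0.76, 1], [0, 0, 0], -1], [[0, 0, 1], [0, 0, 0], -1], [[0, 0, 1], [0, 0, 0], -1], [[0, 0, 1], [0, 0, 0], -1], [[0, 0, 1], [0, 0, 0], -1], [[0, 0, 0.3], [0, 0, 0], -1], [[0, 0, 0], [0, 0, 0], -1]]}}

```text
t: 4.6
tool_pos: [0.4887, -0.1424, 0.0996]
tool_rot: [3.118, -0.377, -0.003]
wrist_force: [0.9, -0.9, 0.2]
width: 0.002
grip_force: 0.0
```

```bash
python3 where.py -45 -172 31 0
python3 - <<'E'
from h import *; from workcell import optics
p=np.load('p.npy'); v=[]
for c,(x,y,ww,hh) in (('top',(210,150,130,120)),('scene',(170,90,130,120))):
    m=optics.camera_model(c); a=optics.read_camera(c); f=3
    a=cv2.resize(a,None,fx=f,fy=f,interpolation=cv2.INTER_CUBIC)
    for P in (line(-.024),line(.024)): cv2.polylines(a,[np.round((proj(m,w(p,P))+.5)*f).astype(np.int32)],False,(0,255,0),1)
    v.append(a[y*f:(y+hh)*f,x*f:(x+ww)*f])
cv2.imwrite('pics/c.png',np.hstack(v))
E
```

```text
t 4.6 track mm [[ -47.6 -169.3   99.6]] force [ 0.9 -0.9  0.2] width 0.002 q [ 0.1   0.24 -0.54  0.   -0.8   1.23]
turn deg [ 0.05  0.12 -0.01] then shift [ 2.6  2.7 68.6]
```

View pics/c.png

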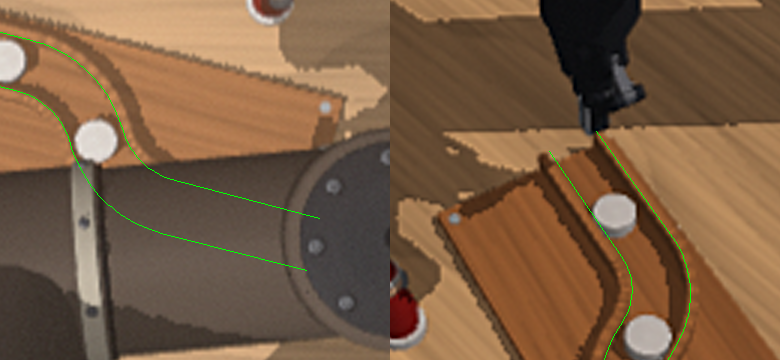

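The arm hides the top view. The scene view shows the closed tips above the channel's open end, behind disc_a at (614,214), so I'm going down.

Request:
{"name": "step_arm", "arguments": {"motion": [[[0.1, 0.1, 0.5], [0, 0, 0], -1], [[0, 0, 0.8], [0, 0, 0], -1], [[0, 0, 0.7], [0, 0, 0], -1], [[0, 0, 0.3], [0, 0, 0], -1], [[0, 0, 0.2], [0, 0, 0], -1], [[0, 0, 0.2], [0, 0, 0], -1], [[0, 0, 0], [0, 0, 0], -1]]}}

```text
t: 5.4
tool_pos: [0.4914, -0.1452, 0.0328]
tool_rot: [-3.119, 0.377, -0.0]
wrist_force: [-0.3, 0.4, -1.4]
width: 0.004
grip_force: 0.0
```

```bash
python3 where.py -45 -78 31 0
```

```text
t 5.4 track mm [[ -44.4 -171.4   32.8]] force [-0.3  0.4 -1.4] width 0.004 q [ 0.1   0.34 -0.6  -0.   -0.63  1.23]
turn deg [-0.   -0.01 -0.01] then shift [ -0.6 -93.4   1.8]
```

Request:
{"name": "step_arm", "arguments": {"motion": [[[0, -0.1, 0.07], [0, 0, 0], -1], [[0, -0.2, 0], [0, 0, 0], -1], [[0, -0.2, 0], [0, 0, 0], -1], [[0, -0.2, 0], [0, 0, 0], -1], [[0, -0.2, 0], [0, 0, 0], -1], [[0, -0.2, 0], [0, 0, 0], -1], [[0, -0.2, 0], [0, 0, 0], -1], [[0, -0.2, 0], [0, 0, 0], -1], [[0, -0.2, 0], [0, 0, 0], -1], [[0, -0.2, 0], [0, 0, 0], -1]]}}

```text
t: 6.4
tool_pos: [0.5027, -0.0986, 0.031]
tool_rot: [-3.119, 0.377, 0.0]
wrist_force: [-0.0, 0.0, 0.1]
width: 0.001
grip_force: 0.0
```

```bash
python3 where.py -45 -78 31 0;  python3 - <<'E'
from h import *; from workcell import optics
p=np.load('p.npy'); v=[]
for c in ('scene',):
    m=optics.camera_model(c); a=optics.read_camera(c); f=4
    for d in optics.masks_of('disc_a',c): print(d['p'],d['location'],(inv(p,plane(m,d['location'],.022))*1e3).round(1))
    a=cv2.resize(a,None,fx=f,fy=f,interpolation=cv2.INTER_CUBIC)
    cv2.imwrite('pics/d.png',a[90*f:220*f,170*f:340*f])
E
```

```text
t 6.4 track mm [[ -44.5 -123.5   31. ]] force [-0.   0.   0.1] width 0.001 q [ 0.19  0.34 -0.6  -0.   -0.63  1.14]
turn deg [-0.    0.   -0.01] then shift [ -0.5 -45.5   0. ]
0.72 [252.2, 169.4] [[-44.9 -90.9  22. ]]
0.59 [315.6, 167.3] [[-190.6  -15.9   22. ]]
0.58 [192.3, 254.6] [[187.1  44.9  22. ]]
0.51 [257.9, 200.4] [[-10.5  -3.8  22. ]]
0.35 [375.5, 338.2] [[-51.3 380.9  22. ]]
```

View pics/d.png

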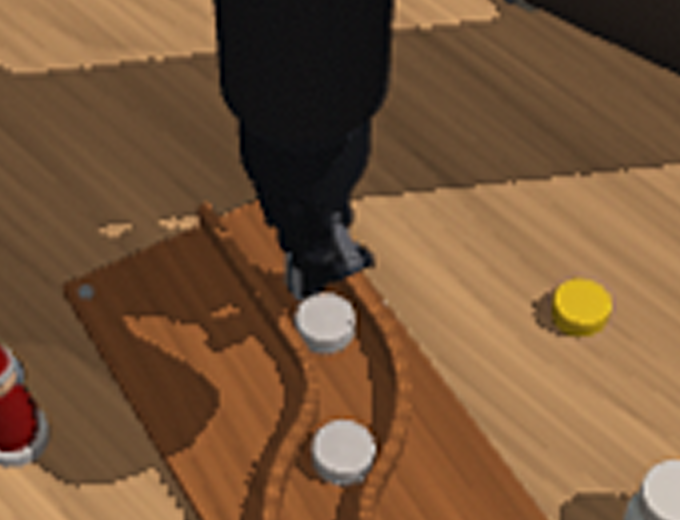

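Disc_a at (325,322 in the crop) is being pushed flat ahead of the tips, in the middle of the channel. I'll go on to the bend.

Request:
{"name": "step_arm", "arguments": {"motion": [[[0, -0.2, 0], [0, 0, 0], -1], [[0, -0.2, 0], [0, 0, 0], -1], [[0, -0.2, 0], [0, 0, 0], -1], [[0, -0.2, 0], [0, 0, 0], -1], [[0, -0.2, 0], [0, 0, 0], -1], [[0, -0.2, 0], [0, 0, 0], -1], [[0, -0.2, 0], [0, 0, 0], -1], [[0, -0.2, 0], [0, 0, 0], -1], [[0, -0.2, 0], [0, 0, 0.25], -1]]}}

```text
t: 7.4
tool_pos: [0.5134, -0.0549, 0.0311]
tool_rot: [3.115, -0.411, 0.0]
wrist_force: [0.3, -0.1, -0.1]
width: 0.001
grip_force: 0.0
```

Request:
{"name": "step_arm", "arguments": {"motion": [[[0, -0.16, 0], [0, 0, 0.5], -1], [[0, -0.16, 0], [0, 0, 0.5], -1], [[0, -0.16, 0], [0, 0, 0.5], -1], [[0, -0.16, 0], [0, 0, 0.5], -1], [[0, -0.16, 0], [0, 0, 0.5], -1], [[0, -0.16, 0], [0, 0, 0.5], -1], [[0, -0.16, 0], [0, 0, 0.5], -1], [[0, -0.16, 0], [0, 0, 0.5], -1]]}}

```text
t: 8.2
tool_pos: [0.5262, -0.0258, 0.031]
tool_rot: [2.995, -0.948, -0.0]
wrist_force: [-0.7, -0.7, 0.2]
width: 0.001
grip_force: 0.1
```

```bash
cat > look.py <<'E'
from h import *; from workcell import optics
p=np.load('p.npy')
m=optics.camera_model('scene'); a=optics.read_camera('scene'); cv2.imwrite('last.png',a)
for d in optics.masks_of('disc_a','scene'):
    q=inv(p,plane(m,d['location'],.022))[0]*1e3
    if abs(q[0])<80: print('disc',d['p'],q.round(1),d['pixels'].sum())
E
python3 look.py; python3 where.py $(python3 -c "
from math import *
a=radians(20);print(45-90*cos(a),-78+90*sin(a))") 31 21.25
```

```text
disc 0.76 [-32.4 -13.8  22. ] 182
disc 0.73 [ 4.  51.4 22. ] 10298
disc 0.53 [ 4.7 11.3 22. ] 198
disc 0.49 [49.7 98.  22. ] 259
t 8.3 track mm [[-38.7 -47.   31.1]] force [0.1 0.7 0.8] width -0.003 q [ 0.32  0.36 -0.57  0.   -0.64  0.64]
turn deg [-0.01 -0.01 -0.01] then shift [-0.7  0.5  0.1]
```

Request:
{"name": "step_arm", "arguments": {"motion": [[[0, -0.16, 0], [0, 0, 0.5], -1], [[0, -0.16, 0], [0, 0, 0.5], -1], [[0, -0.16, 0], [0, 0, 0.5], -1], [[0, -0.16, 0], [0, 0, 0.5], -1], [[0, -0.16, 0], [0, 0, 0.5], -1], [[0, -0.16, 0], [0, 0, 0.5], -1], [[0, -0.16, 0], [0, 0, 0.5], -1], [[0, -0.16, 0], [0, 0, 0.5], -1]]}}

```text
t: 9.1
tool_pos: [0.5481, -0.0031, 0.031]
tool_rot: [2.786, -1.452, -0.0]
wrist_force: [0.1, 0.1, -0.2]
width: -0.001
grip_force: 0.1
```

```bash
python3 look.py; python3 where.py $(python3 -c "
from math import *
a=radians(40);print(45-90*cos(a),-78+90*sin(a))") 31 41.25
```

```text
disc 0.74 [-2.9  3.5 22. ] 201
disc 0.74 [50.2 95.2 22. ] 236
disc 0.66 [30.1 20.4 22. ] 216
t 9.2 track mm [[-22.8 -19.7  31. ]] force [ 0.8  0.3 -0.1] width -0.0 q [ 0.35  0.39 -0.52  0.   -0.66  0.26]
turn deg [-0.01 -0.01  0.04] then shift [-0.6  1.1  0. ]
```

Request:
{"name": "step_arm", "arguments": {"motion": [[[0, -0.14, 0], [0, 0, 0.5], -1], [[0, -0.14, 0], [0, 0, 0.5], -1], [[0, -0.16, 0], [0, 0, 0.5], -1], [[0, -0.16, 0], [0, 0, 0.5], -1], [[0, -0.16, 0], [0, 0, 0.5], -1], [[0, -0.16, 0], [0, 0, 0.5], -1], [[0, -0.16, 0], [0, 0, 0.5], -1], [[0, -0.16, 0], [0, 0, 0], -1]]}}

```text
t: 10.0
tool_pos: [0.5757, 0.0102, 0.031]
tool_rot: [2.534, -1.857, -0.0]
wrist_force: [-0.2, -0.2, 0.2]
width: -0.002
grip_force: 0.1
```

```bash
python3 look.py; python3 where.py 0 0 31 58.75
```

```text
disc 0.53 [49.7 63.5 22. ] 242
disc 0.49 [17.3 28.  22. ] 192
t 10.1 track mm [[ 1.  -0.1 31. ]] force [-0.2  0.  -0.1] width -0.003 q [ 0.36  0.42 -0.45  0.   -0.69 -0.05]
turn deg [-0.01 -0.    0.13] then shift [-0.6  0.8 -0. ]
```

Request:
{"name": "step_arm", "arguments": {"motion": [[[-0.02, -0.14, 0], [0, 0, -0.5], -1], [[0, -0.14, 0], [0, 0, -0.5], -1], [[0, -0.16, 0], [0, 0, -0.5], -1], [[0, -0.16, 0], [0, 0, -0.5], -1], [[0, -0.16, 0], [0, 0, -0.5], -1], [[0, -0.16, 0], [0, 0, -0.5], -1], [[0, -0.16, 0], [0, 0, -0.5], -1], [[0, -0.16, 0], [0, 0, -0.5], -1]]}}

```text
t: 10.9
tool_pos: [0.6031, 0.0244, 0.031]
tool_rot: [2.82, -1.385, -0.001]
wrist_force: [-0.9, -0.4, 0.1]
width: -0.001
grip_force: 0.1
```

```bash
python3 look.py; python3 where.py $(python3 -c "
from math import *
a=radians(40);print(-45+90*cos(a),78-90*sin(a))") 31 38.75; python3 -c "
import cv2;a=cv2.imread('last.png')[140:310,170:340];cv2.imwrite('pics/e.png',cv2.resize(a,None,fx=3.4,fy=3.4,interpolation=2))"
```

```text
disc 0.72 [ 42.1 124.1  22. ] 254
disc 0.68 [50.4 91.2 22. ] 201
disc 0.44 [34.5 54.8 22. ] 195
t 11.0 track mm [[24.1 20.2 31. ]] force [-0.3 -0.7 -0.8] width 0.0 q [ 0.36  0.46 -0.39  0.   -0.72  0.29]
turn deg [-0.   -0.    0.13] then shift [-0.1  0.2 -0. ]
```

View pics/e.png

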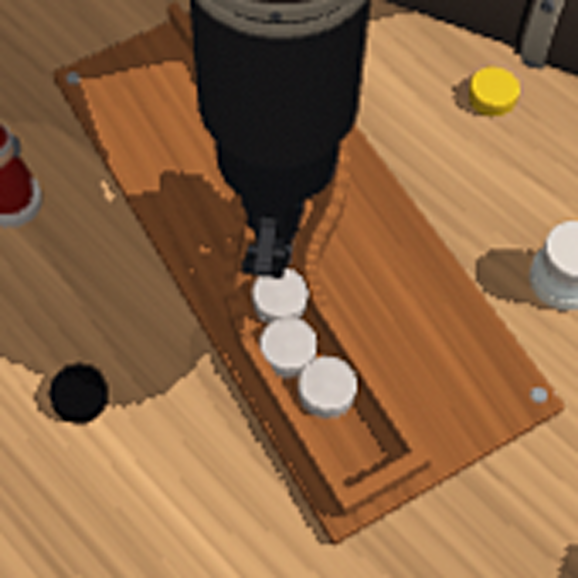

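All three discs lie flat and touching at (280,293), (288,345) and (328,385) in the crop, with the tips clear of the walls. I'll do the last of the bend more slowly.

Request:
{"name": "step_arm", "arguments": {"motion": [[[0, -0.16, 0], [0, 0, -0.5], -1], [[0, -0.16, 0], [0, 0, -0.5], -1], [[0, -0.16, 0], [0, 0, -0.5], -1], [[0, -0.16, 0], [0, 0, -0.5], -1], [[0, -0.16, 0], [0, 0, -0.5], -1], [[0, -0.16, 0], [0, 0, -0.5], -1], [[0, -0.16, 0], [0, 0, -0.5], -1]]}}

```text
t: 11.7
tool_pos: [0.6228, 0.0441, 0.031]
tool_rot: [2.996, -0.943, -0.001]
wrist_force: [-0.7, -0.8, 0.1]
width: 0.001
grip_force: 0.1
```

```bash
python3 look.py; python3 where.py $(python3 -c "
from math import *
a=radians(20);print(-45+90*cos(a),78-90*sin(a))") 31 18.75
```

```text
disc 0.62 [ 45.3 157.8  22. ] 264
disc 0.61 [42.2 78.5 22. ] 156
disc 0.6 [ 47.1 119.4  22. ] 253
t 11.8 track mm [[38.4 44.1 31. ]] force [-0.1 -1.9  0.8] width 0.001 q [ 0.38  0.48 -0.34  0.   -0.74  0.58]
turn deg [ 0.   -0.   -2.46] then shift [ 0.1 -3.3  0. ]
```

Request:
{"name": "step_arm", "arguments": {"motion": [[[0, -0.14, 0], [0, 0, -0.5], -1], [[0, -0.12, 0], [0, 0, -0.5], -1], [[0, -0.08, 0], [0, 0, -0.3], -1], [[0, -0.04, 0], [0, 0, -0.2], -1], [[0, 0, 0], [0, 0, 0], -1]]}}

```text
t: 12.3
tool_pos: [0.6281, 0.0522, 0.0311]
tool_rot: [-3.051, 0.748, 0.0]
wrist_force: [0.3, 0.1, 0.1]
width: -0.0
grip_force: 0.0
```

```bash
python3 look.py; python3 where.py 43 58 31 12
```

```text
disc 0.61 [ 48.6 120.7  22. ] 196
disc 0.53 [ 37.2 160.1  22. ] 250
disc 0.48 [39.7 86.4 22. ] 170
t 12.4 track mm [[41.5 52.8 31. ]] force [-0.6  0.2 -0.5] width -0.002 q [ 0.39  0.49 -0.33 -0.   -0.75  0.7 ]
turn deg [ 0.    0.   -1.81] then shift [ 0.4 -5.4  0. ]
```

Request:
{"name": "step_arm", "arguments": {"motion": [[[0, -0.06, 0], [0, 0, -0.2], -1], [[0, -0.06, 0], [0, 0, -0.2], -1], [[0, -0.04, 0], [0, 0, 0], -1], [[0, 0, 0], [0, 0, 0], -1]]}}

```text
t: 12.8
tool_pos: [0.6301, 0.056, 0.0311]
tool_rot: [-3.064, 0.694, -0.0]
wrist_force: [-0.5, -0.2, 0.0]
width: -0.002
grip_force: 0.0
```

```bash
python3 look.py; python3 where.py 43 60 31 10; python3 -c "
import cv2;a=cv2.imread('last.png')[180:310,200:340];cv2.imwrite('pics/f.png',cv2.resize(a,None,fx=4.4,fy=4.4,interpolation=2))"
```

```text
disc 0.79 [ 41.5 162.9  22. ] 271
disc 0.63 [ 49.2 131.5  22. ] 253
disc 0.44 [41.6 95.9 22. ] 184
t 12.9 track mm [[42.4 56.9 31. ]] force [-0.4  0.5  0.4] width 0.0 q [ 0.4   0.49 -0.32 -0.   -0.75  0.73]
turn deg [-0.   -0.   -1.76] then shift [ 0.  -3.1  0. ]
```

View pics/f.png

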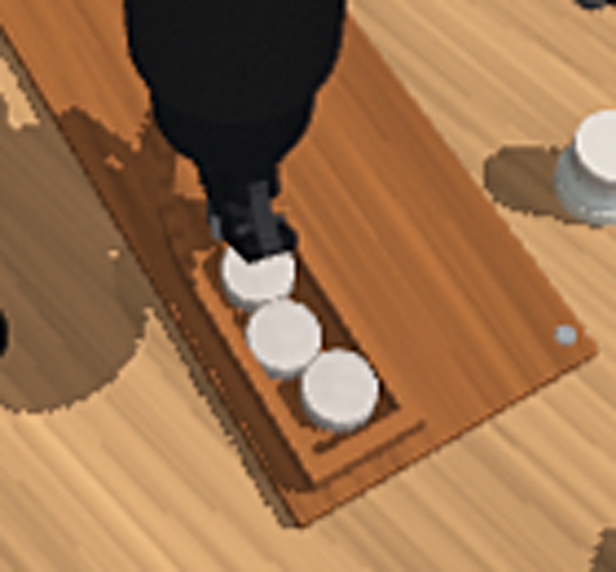

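Disc_c (340,390 in the crop) still has a few mm to go to the stop, and there is no force yet. I'll creep forward.

Request:
{"name": "step_arm", "arguments": {"motion": [[[0, -0.04, 0], [0, 0, -0.1], -1], [[0, -0.04, 0], [0, 0, -0.1], -1], [[0, 0, 0], [0, 0, 0], -1]]}}

```text
t: 13.2
tool_pos: [0.6309, 0.0578, 0.0311]
tool_rot: [-3.07, 0.666, -0.0]
wrist_force: [0.7, 0.4, 0.4]
width: 0.001
grip_force: 0.0
```

Request:
{"name": "step_arm", "arguments": {"motion": [[[0, -0.03, 0], [0, 0, -0.1], -1], [[0, 0, 0], [0, 0, 0], -1]]}}

```text
t: 13.4
tool_pos: [0.6312, 0.0584, 0.0311]
tool_rot: [3.073, -0.653, 0.0]
wrist_force: [-1.0, 0.2, -0.8]
width: 0.001
grip_force: 0.0
```

```bash
python3 look.py; python3 look.py; python3 where.py 43 61 31 10
```

```text
disc 0.81 [ 40.9 167.6  22. ] 274
disc 0.76 [47.  97.9 22. ] 161
disc 0.69 [ 49.5 130.8  22. ] 236
disc 0.77 [ 49.5 132.4  22. ] 234
disc 0.53 [45.6 93.6 22. ] 170
t 13.6 track mm [[43.  59.6 31.1]] force [0.5 0.4 0. ] width 0.001 q [ 0.4   0.5  -0.32 -0.   -0.76  0.75]
turn deg [-0.   -0.   -0.26] then shift [-0.2 -1.4  0.1]
```

Request:
{"name": "step_arm", "arguments": {"motion": [[[0, -0.03, 0], [0, 0, 0], -1], [[0, 0, 0], [0, 0, 0], -1]]}}

```text
t: 13.8
tool_pos: [0.6315, 0.0591, 0.031]
tool_rot: [3.073, -0.654, -0.0]
wrist_force: [-0.3, -0.7, -0.9]
width: -0.001
grip_force: 0.1
```

Request:
{"name": "step_arm", "arguments": {"motion": [[[0, -0.03, 0], [0, 0, 0], -1], [[0, 0, 0], [0, 0, 0], -1]]}}

```text
t: 14.0
tool_pos: [0.6318, 0.0598, 0.0311]
tool_rot: [-3.073, 0.654, -0.0]
wrist_force: [-0.8, -0.1, 0.8]
width: 0.003
grip_force: 0.0
```

```bash
python3 look.py; python3 where.py 43 61 31 10
```

```text
disc 0.72 [42.1 97.  22. ] 184
disc 0.53 [ 47.9 175.5  22. ] 267
disc 0.48 [ 51.3 132.4  22. ] 232
t 14.1 track mm [[43.2 61.1 31.1]] force [-0.5 -0.6 -0. ] width -0.0 q [ 0.4   0.5  -0.32  0.   -0.76  0.75]
turn deg [-0.   -0.   -0.25] then shift [-0.2  0.1  0.1]
```

Request:
{"name": "step_arm", "arguments": {"motion": [[[0, 0.2, 0], [0, 0, 0], -1], [[0, 0.2, 0], [0, 0, 0], -1], [[0, 0, -0.5], [0, 0, 0], -1], [[0, 0, -1], [0, 0, 0], -1], [[0, 0, -1], [0, 0, 0], -1], [[0, 0, -1], [0, 0, 0], -1], [[0, 0, -1], [0, 0, 0], -1], [[0, 0, -1], [0, 0, 0], -1], [[0, 0, -1], [0, 0, 0], -1], [[0, 0, -1], [0, 0, 0], -1]]}}

```text
t: 15.1
tool_pos: [0.6275, 0.0503, 0.2209]
tool_rot: [-3.072, 0.654, -0.001]
wrist_force: [-0.3, -0.2, 0.4]
width: -0.003
grip_force: 0.0
```

Request:
{"name": "step_arm", "arguments": {"motion": [[[-0.5, 0.9, 0], [0, 0, 0], -1], [[-0.5, 0.9, 0], [0, 0, 0], -1], [[-0.5, 0.9, 0], [0, 0, 0], -1], [[-0.5, 0.9, 0], [0, 0, 0], -1], [[-0.5, 0.9, 0], [0, 0, 0], -1], [[-0.5, 0.9, 0], [0, 0, 0], -1], [[-0.5, 0.9, 0], [0, 0, 0], -1], [[-0.5, 0.9, 0], [0, 0, 0], -1], [[-0.5, 0.9, 0], [0, 0, 0], -1], [[-0.5, 0.9, 0], [0, 0, 0], -1]]}}

```text
t: 16.1
tool_pos: [0.4209, -0.1047, 0.2196]
tool_rot: [-3.072, 0.654, -0.002]
wrist_force: [0.8, -0.6, 0.1]
width: 0.001
grip_force: 0.0
```

```bash
python3 look.py
python3 - <<'E'
from h import *; from workcell import optics
p=np.load('p.npy'); v=[]
a=optics.read_camera('top'); m=optics.camera_model('top')
for d in optics.masks_of('disc_a','top'): print(d['p'],d['location'],(inv(p,plane(m,d['location'],.025))*1e3).round(1))
cv2.imwrite('pics/g.png',np.hstack([cv2.resize(a[120:260,140:340],None,fx=2.5,fy=2.5,interpolation=2),cv2.resize(cv2.imread('last.png')[180:320,200:320],None,fx=2.5,fy=2.5,interpolation=2)]))
E
```

```text
disc 0.77 [43.1 94.8 22. ] 244
disc 0.73 [ 45.1 168.6  22. ] 236
disc 0.56 [ 50.2 137.   22. ] 243
0.71 [199.4, 164.1] [[ 52.4 132.   25. ]]
0.58 [185.3, 162.7] [[ 46.5 170.2  25. ]]
0.56 [211.6, 171.2] [[41.9 94.8 25. ]]
0.56 [247.1, 125.9] [[187.3  33.3  25. ]]
```

View pics/g.png

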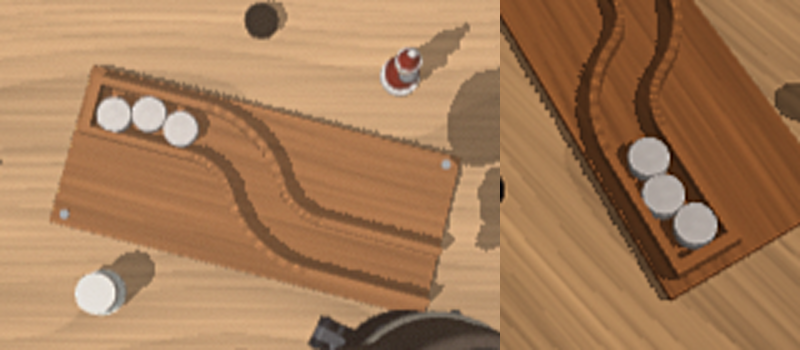

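The picture shows the three discs packed flat against the stop at (114,114), (149,113) and (181,128). Measured y is about 170, 133 and 95 mm. The arm is clear of everything.

```bash
python3 -c "
from workcell import ticket; print(ticket.finish_job())"
```

```text
the job is handed in; nothing more can be done
None
```

The job is handed in: all three discs are packed flat against the stop at about y = 170, 133 and 95 mm, wrist force stayed near zero throughout, and the fingers and arm came nowhere near the bystanders; the judge's verdict was not shown.

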